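# Check the power supply is cool, slide it out over the block's edge and hold it

### The job

The power supply on its aluminium plate is cooling on the finned block after its load test: pick up the infrared thermometer, aim its lens straight at the middle of the transformer from about 10 cm and keep it steady there for a good second, then lay it back on the blue mat. Then slide the supply straight out, transformer end first and flat on the block, until the marker line across its plate lies over the block's far edge and runs along it, so that the transformer's screws can be reached from below. The transformer is heavy enough to tip the plate there, so finish still holding it down level in that position: do not let go, do not lift or tip it on the way, and leave everything else on the bench where it is.

Things in the scene. Friction and masses are not known exactly. Their poses are not given: they have to be found in the camera images.
- supply: Power supply on a flat aluminium plate 200 x 90 x 4 mm, about 0.7 kg, loose on the block. Origin: centre of the plate's underside; x along the plate to the transformer end, z up. Behind the transformer: capacitors (x = -13 mm, 26 mm tall), heat sink, terminal block (x = -97 to -86, 12 mm tall). Centre of mass near x = 30 mm: with the line at the edge the plate tips unless held.
- transformer (a point): Centre of the transformer on the supply (at 55, 0, 31 mm in the supply's frame): dark steel core 60 mm along the plate, 32 mm across, 50 mm tall (top 56 mm above the plate's underside), with a yellow-taped winding 38 x 32 mm bulging out of both long sides to 54 mm across.
- heatsink (a point): Top centre of the black finned heat sink on the supply (at -55, 0, 42 mm in the supply's frame), rigid, 50 mm along the plate, 30 mm across it, 38 mm tall on the plate's top; free plate 30 mm wide on both sides of it. It can be pinched from above across its 30 mm.
- line (a point): Middle of the black marker-pen line, 4 mm wide, that runs right across the top of the plate (at 5, 0, 4 mm in the supply's frame), 95 mm from the plate's transformer end.
- block: Finned aluminium cooling block 170 (x) x 150 (y) x 60 mm tall, fixed, flat top, the fins running along x below it. Origin: centre of its underside; its x axis points away from the robot, to within 0.3 rad.
- edge (a point): Middle of the top far edge of the block (at 85, 0, 60 mm in the block's frame), the straight edge over which the supply is slid; the edge runs along the block's y.
- thermometer: Infrared stick thermometer 150 x 36 x 30 mm, 0.11 kg, lying on the mat, display and button up, grey grip (110 mm long) behind and black nose with the lens in front. Origin: centre of its underside (also its centre of mass in plan); x points from the grip to the lens, z up through the display. Grip it across its 36 mm.
- lens (a point): Front of the thermometer's lens (75, 0, 16 mm in the thermometer's frame). It looks along the thermometer's +x.
- mat: Blue silicone work mat 300 (x) x 260 (y) x 3 mm, fixed flat on the bench, on the other side of the robot's centre line from the block. Origin: centre of its underside.
- tape: Bystander: roll of black tape, 66 mm across, 18 mm tall, near a corner of the mat. Origin under its centre.
- flux_tin: Bystander: small round tin, 51 mm across, 22 mm tall, near a corner of the mat. Origin under its centre.
- small_board: Bystander: small circuit board 42 x 30 x 5 mm near a corner of the mat. Origin under its centre.
- spool: Bystander: spool of solder standing on end, 60 mm across, 55 mm tall, between the robot and the block. Origin under its centre.
- screwdriver: Bystander: small screwdriver 160 mm long, lying beside the block. Origin under its middle.
- glue_gun: Bystander: hot-glue gun lying on its side, about 160 x 110 x 30 mm, beyond the mat and the block. Origin under its barrel.
- multimeter: Bystander: hand multimeter 150 x 78 x 45 mm, lying at the right of the bench. Origin under its centre.
Things that resemble listed ones, but are neither listed nor needed, are in the scene too. Leave any purple look-alike of the supply alone. There is more than one size of the block; the one meant has the size given above.

How it is judged:
On the way, in this order (a step that is already met when the one before it is completed fails the run):
1. the thermometer, held in the fingers, looks at the transformer's middle, steady for a second, before the supply has been moved (x of transformer in the frame of lens between 0.05 and 0.16 m and y of transformer in the frame of lens between -0.015 and 0.015 m and z of transformer in the frame of lens between -0.015 and 0.015 m and contact force between thermometer and the fingers above 0.5 N and linear speed of thermometer below 0.03 m/s and angular speed of thermometer below 0.2 rad/s and distance of supply from where it was at the start of the episode below 0.012 m), for 1 s.
2. the thermometer lies on the mat again, let go and at rest (x of thermometer in the frame of mat between -0.15 and 0.15 m and y of thermometer in the frame of mat between -0.13 and 0.13 m and z of thermometer in the frame of mat below 0.025 m and contact force between thermometer and the fingers below 0.05 N and linear speed of thermometer below 0.02 m/s), for 0.2 s.
At the end, for the whole second after the job is handed in: Marker line within 5 mm of the block's far edge, parallel within 3.4 degrees, its middle within 30 mm of the edge's middle; supply held by the fingers (over 2 N), bearing on the block (over 1 N), level within 2 degrees, at rest; thermometer lying on the mat, let go and at rest (all of step 2 and x of line in the frame of block between 0.08 and 0.09 m and y of line in the frame of block between -0.03 and 0.03 m and angle between the x axis of supply and the x axis of block, either way round below 0.06 rad and angle between supply's own z axis and vertical below 0.035 rad and z of supply in the frame of block below 0.064 m and contact force between supply and the fingers above 2 N and contact force between supply and block above 1 N and linear speed of supply below 0.01 m/s and contact force between supply and thermometer below 0.05 N); the arm keeps its last pose, push and grip.
It fails at once if the supply tips by more than 7 degrees or comes more than 12 mm off the block (angle between supply's own z axis and vertical above 0.12 rad or z of supply in the frame of block above 0.072 m).
It fails at once if the thermometer is let go in the air, more than 30 mm above the mat (height (world z) of thermometer above 0.033 m and contact force between thermometer and the fingers below 0.01 N).
It fails at once if a bystander is moved by more than 25 mm (distance of any of tape, flux_tin, small_board, spool, screwdriver, glue_gun, multimeter from where it was at the start of the episode above 0.025 m).
It also fails if it takes over 61 s, if anything falls off the work surface, if the arm or the gripper's body presses on something with over 40 N, if the wrist force passes 120 N, or if a joint passes its speed limit or range.

### The arm

A 6-joint arm with a two-finger parallel gripper is mounted at the origin on the work surface. World frame = base frame: x ahead of the robot, y to its left, z up, the work surface at z = 0. Lengths are in m, angles in rad, forces in N, time in s.
With the tool pointing down it reaches from about 0.275 to 0.725 m from the base axis. Payload 15.9 kg.
Tool frame: the origin (TCP) lies on the centre line of the jaws, within the pads' length; the fingertips stand 8 mm ahead of it and the grasp point (between the pads) lies 11 mm behind it; y points along the fingers, z is the direction in which the jaws open and shut, and the axes are right-handed (so a half turn about y gives the same grasp; the last joint's range is limited). The gripper opens to 85 mm and grips with 20 to 120 N. Pads are 22 mm wide; open, the fingers measure 114 mm over their backs; the gripper's body (76 mm by 85 mm) begins 54 mm behind the grasp point. The pads swing forward as they close: fully open they stand 13 mm farther back than shut.
Start: joints at [1.292, 0.213, -0.034, 1.323, 0, 1.571], TCP at [0.138, 0.481, 0.239] pointing down, gripper open.
Joint ranges: [-2.98, 2.98], [-0.74, 1.72], [-1.14, 1.35], [-2.1, 2.04], [-1.57, 1.44], [-3.14, 3.14]. Speed limits (rad/s): [1.89, 1.89, 2.39, 2.57, 3.14, 3.14].

### API

Orientations are given as a unit quaternion [w, x, y, z].
In Python, from cell import manip gives the robot as it stands.
- The arm moves only by the shell command python3 -m handwheel 'ROWS' [FORCE]. ROWS is JSON, a list of rows, each a list of 3 entries, a list of its own where there are three numbers: the shift along the tool's x, y, z in mm, then the turn, a rotation vector about the tool's x, y, z in degrees, then the closure, from 0 (fully open) to 1 (shut). A call has 1 to 10 rows; each row is the pose to reach, as a shift and turn from the pose commanded when the call began, along the tool's axes at that moment; what a row does not reach only later rows make up. A row lasts 1/8 s, in which the tool goes at most 62.5 mm and 10.7 degrees, less where a joint would pass 70% of its speed; a pose out of reach is approached as far as the arm can. A call with a gripper value outside its range is refused whole. The fingers move at their own pace and stop on an object; FORCE is the grip in N (left out, the last holds). Time passes only in rows, so rows that repeat a pose let the fingers close. It gives the time, the measured TCP pose, the force and the opening at its end, in the units of the state.
- manip.state(): the state, without advancing time (a new reading comes with each control period).
- manip.read_camera(name): name is "scene" or "top" or "wrist"; returns a dict with "pixels" (420x560x3 uint8, red, green, blue), "mtx" (3x3 intrinsics, pixels), "cam_to_world" (4x4, takes a point from camera to world coordinates). Camera axes: x right, y up, looking along -z (the intrinsics and any distortion apply to the point x, -y, -z); pixel columns grow to the right and rows downward; lengths in m; the calibration is good to about 2 mm. A picture is of the moment at which its call begins. There is no depth.
- manip.job_done(): hands the job in, once; it reports no verdict.
Trained networks look in a picture, given as the dict that the camera call returned (one of the last four; its "shot" number tells which), for a name from the list of things; names that differ only in an ending like _2 or _b are one class to them, and where a whole thing is asked for, a point or a joint stands for the part that bears it (a point fixed in the world has none). Each returns a list of dicts, best first, with "score" (0 to 1); they miss things now and then, are a little off and sometimes report something else, mostly with a low value. They report only what shows in the picture. A call takes as long as a camera call. They do not tell look-alikes from the thing itself.
- manip.boxes_of(picture, name): "bbox" ([left, top, right, bottom] in pixels, round what is visible of it).
- manip.masks_of(picture, name): "pixels" (420x560 bool, what is visible of it) and "bbox" ([left, top, right, bottom] in pixels, round what is visible of it).
- manip.place_of(picture, name): "uv" ([column, row] in pixels: a listed point, or the origin of a listed thing).
The state is a dict: "t": time; "joint_positions": joint angles; "joint_velocities": joint speeds; "joint_torque": joint torques, N m; "ee_pos": TCP position; "orientation": TCP orientation; "wrist_force": force on the tool from outside, world axes, zero at the start; "torque": the same for the moment, N m; "finger_gap": finger opening in m.
Only numpy, scipy, OpenCV 4.12 (cv2) and the standard library are available. Lean on these libraries where they do the work, as an engineer would, in place of code of your own. Each camera call takes 0.05 s, during which the arm holds its last target.

## Working session

There is one attempt and no reset: what is moved stays moved. The work goes in short steps, Python scripts to look and compute and a shell command to move; the robot and the scene stay as the last step left them, time stands still between calls to the robot, and variables do not carry over. Pictures are saved under pics/ and viewed, and the job is handed in when it is done.

```bash
ls -la; mkdir -p pics; cat > h.py <<'E'
import numpy as np, cv2, json
from cell import manip
from scipy.spatial.transform import Rotation as R
def shot(n,f):
    p=manip.read_camera(n); cv2.imwrite('pics/'+f,p['pixels'][:,:,::-1]); return p
def ray(p,uv):
    K=np.array(p['mtx']);T=np.array(p['cam_to_world'])
    d=np.linalg.inv(K)@[uv[0],uv[1],1]; d=np.array([d[0],-d[1],-d[2]])
    return T[:3,3],T[:3,:3]@d
def atz(p,uv,z):
    o,d=ray(p,uv); return o+d*(z-o[2])/d[2]
def proj(p,X):
    K=np.array(p['mtx']);T=np.array(p['cam_to_world'])
    c=T[:3,:3].T@(np.array(X)-T[:3,3]); c=np.array([c[0],-c[1],-c[2]]); q=K@c; return q[:2]/q[2]
def tool():
    s=manip.state(); q=s['orientation']; return np.array(s['ee_pos']),R.from_quat([q[1],q[2],q[3],q[0]])
E
python3 - <<'E'
from h import *
np.set_printoptions(precision=4,suppress=True)
print(manip.state()); print(tool()[1].as_matrix())
for n in ['top','scene','wrist']:
    p=shot(n,n+'0.png'); print(n,p['cam_to_world'],p['mtx'],[k for k in p])
E
```

```text
total 12
drwxr-xr-x  3 agent agent 4096 Dec  6 08:22 .
drwxr-xr-x 23 root  root  4096 Dec  6 08:22 ..
drwxr-xr-x  2 agent agent 4096 Dec  6 08:22 pics
{'t': 0.0, 'joint_positions': array([ 1.292 ,  0.2134, -0.0351,  1.3235,  0.    ,  1.5708]), 'joint_velocities': array([ 0.0016, -0.0001,  0.0009, -0.0013, -0.0002, -0.0001]), 'joint_torque': array([  0.0026, -68.6153,  48.7127,   0.0172,   0.0003,   0.    ]), 'ee_pos': array([0.1375, 0.4804, 0.2388]), 'orientation': array([-0.6998,  0.7006, -0.0983,  0.0982]), 'wrist_force': array([0.042 , 0.4236, 0.4481]), 'torque': array([ 0.0092, -0.016 ,  0.0492]), 'finger_gap': 0.08530518681275635}
[[ 0.9614 -0.0003  0.2753]
 [-0.2753 -0.0011  0.9614]
 [-0.     -1.     -0.0011]]
top [[ 0.0355  0.9745 -0.2215  0.2272]
 [-0.9994  0.0334 -0.0134 -0.0943]
 [-0.0056  0.2219  0.9751  1.288 ]
 [ 0.      0.      0.      1.    ]] [[446.1772   0.     280.2202]
 [  0.     446.1772 205.1599]
 [  0.       0.       1.    ]] ['pixels', 'mtx', 'cam_to_world', 'shot']
scene [[-0.6871 -0.6027  0.4056  0.9874]
 [ 0.7265 -0.5634  0.3935  0.393 ]
 [-0.0086  0.5651  0.825   1.1126]
 [ 0.      0.      0.      1.    ]] [[420.1845   0.     271.0779]
 [  0.     420.1845 210.834 ]
 [  0.       0.       1.    ]] ['pixels', 'mtx', 'cam_to_world', 'shot']
wrist [[ 0.2756 -0.915  -0.2947  0.0616]
 [ 0.9613  0.2621  0.0854  0.5014]
 [-0.0009 -0.3069  0.9518  0.3733]
 [ 0.      0.      0.      1.    ]] [[341.9291   0.     277.8767]
 [  0.     341.9291 208.9987]
 [  0.       0.       1.    ]] ['pixels', 'mtx', 'cam_to_world', 'shot']
```

View pics/top0.png

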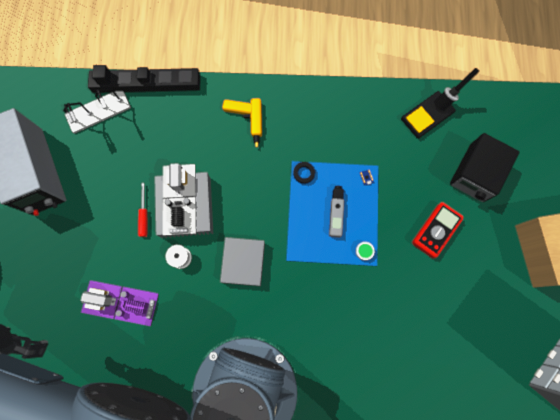

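View pics/scene0.png

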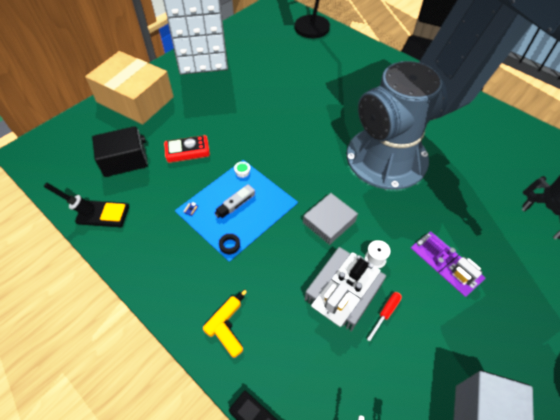

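View pics/wrist0.png

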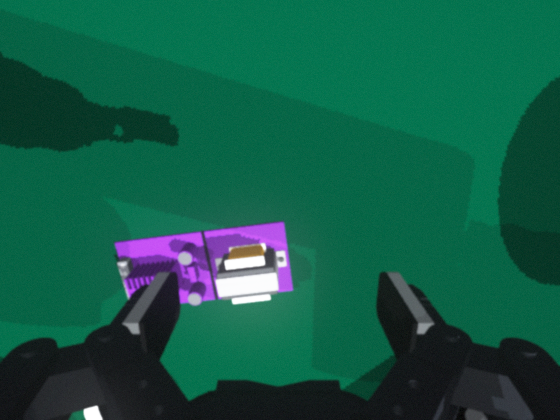

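```bash
python3 - <<'E'
from h import *
np.set_printoptions(precision=4,suppress=True)
zs=dict(supply=.06,transformer=.091,heatsink=.102,line=.064,block=0,edge=.06,thermometer=.003,lens=.019,mat=0,tape=0.003,flux_tin=.003,small_board=.003,spool=0,screwdriver=0,glue_gun=0,multimeter=0)
for n in ['top','scene']:
    p=shot(n,n+'1.png')
    for k,z in zs.items():
        for r in manip.place_of(p,k)[:3]: print(n,k,round(r['score'],2),np.round(r['uv'],1),atz(p,r['uv'],z))
    im=p['pixels']
    if n=='top': c=im[140:280,110:400]
    else: c=im[150:350,170:470]
    cv2.imwrite('pics/crop_%s.png'%n,cv2.resize(c,(800,int(800*c.shape[0]/c.shape[1])),interpolation=cv2.INTER_CUBIC)[:,:,::-1])
E
```

```text
top supply 0.82 [123.4 304. ] [0.219  0.3349 0.06  ]
top supply 0.71 [178.8 198.4] [0.516  0.2108 0.06  ]
top transformer 0.96 [176.9 178.2] [0.5665 0.2134 0.091 ]
top transformer 0.85 [ 97.2 299. ] [0.2296 0.3945 0.091 ]
top transformer 0.43 [179.4 195.7] [0.5165 0.2021 0.091 ]
top heatsink 0.76 [173.9 217.7] [0.4519 0.209  0.102 ]
top heatsink 0.71 [133.8 303.5] [0.2215 0.2932 0.102 ]
top line 0.97 [179.9 195.5] [0.5236 0.2074 0.064 ]
top line 0.78 [115.6 300.2] [0.2282 0.3556 0.064 ]
top line 0.35 [369.1 176. ] [ 0.5993 -0.3278  0.064 ]
top block 0.79 [188.1 208.5] [0.5004 0.1955 0.    ]
top edge 0.67 [243.2 243.1] [0.395  0.0212 0.06  ]
top thermometer 0.59 [336.9 210.8] [ 0.5079 -0.244   0.003 ]
top lens 0.62 [180.7 259.6] [0.3473 0.2001 0.019 ]
top lens 0.59 [339.5 185.5] [ 0.5808 -0.2492  0.019 ]
top mat 0.75 [335.1 213.6] [ 0.4999 -0.2391  0.    ]
top tape 0.55 [302.4 172.6] [ 0.6217 -0.1396  0.003 ]
top flux_tin 0.76 [365.3 249.4] [ 0.3968 -0.3266  0.003 ]
top flux_tin 0.31 [178.9 259.1] [0.3501 0.2092 0.003 ]
top spool 0.66 [179.6 256.7] [0.3573 0.2084 0.    ]
top screwdriv
[... 940 characters left out ...]
0.06  ]
scene edge 0.71 [314.6 226.4] [0.4224 0.0234 0.06  ]
scene thermometer 0.9 [235.  205.1] [ 0.5051 -0.2369  0.003 ]
scene lens 0.79 [215.9 215.7] [ 0.5812 -0.2422  0.019 ]
scene mat 0.84 [238.6 205.8] [ 0.4978 -0.2281  0.    ]
scene tape 0.82 [230.6 243.9] [ 0.6143 -0.1424  0.003 ]
scene small_board 0.71 [385.1 318.8] [0.4885 0.3342 0.003 ]
scene small_board 0.5 [191.4 210.4] [ 0.6152 -0.3242  0.003 ]
scene spool 0.91 [374.8 257.9] [0.3529 0.2043 0.    ]
scene screwdriver 0.78 [383.9 316.4] [0.4838 0.3277 0.    ]
scene glue_gun 0.68 [225.1 315.3] [0.779 0.009 0.   ]
scene multimeter 0.62 [187.3 154.1] [ 0.466  -0.5221  0.    ]
scene multimeter 0.44 [325.3 307.1] [0.5726 0.1943 0.    ]
```

View pics/crop_top.png

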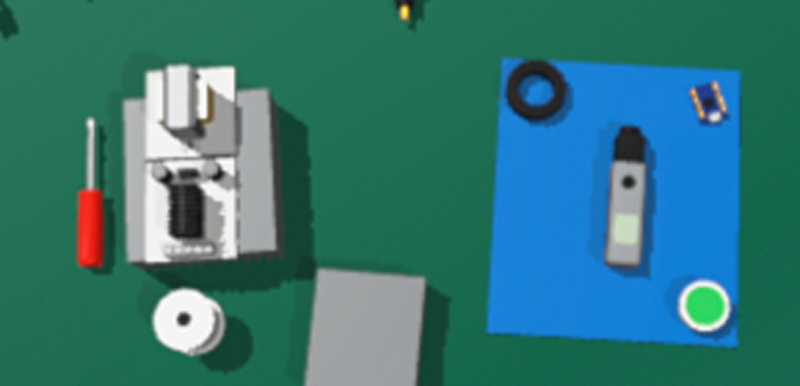

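View pics/crop_scene.png

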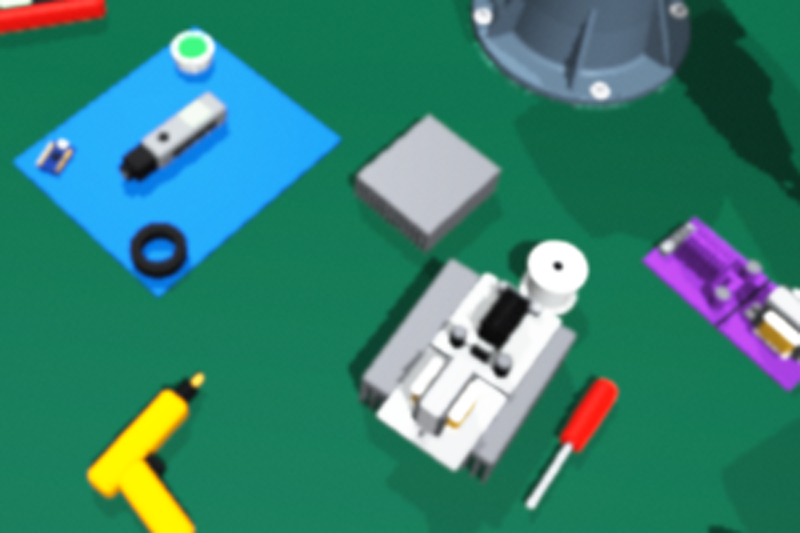

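Could be taken for the wanted thing: supply – the white one at top px (180,200) vs the purple one (120,303): white. Block – the larger one under the white supply (183,205) vs the smaller grey one (243,261): larger. Thermometer – only (337,211) on the mat. The crops confirm all three, so I move above the thermometer.

```bash
python3 -m handwheel '[[[553,39,-591],[0,-12.5,0],0],[[553,39,-591],[0,-12.5,0],0],[[553,39,-591],[0,-12.5,0],0],[[553,39,-591],[0,-12.5,0],0],[[553,39,-591],[0,-12.5,0],0],[[553,39,-591],[0,-12.5,0],0],[[553,39,-591],[0,-12.5,0],0],[[553,39,-591],[0,-12.5,0],0],[[553,39,-591],[0,-12.5,0],0],[[553,39,-591],[0,-12.5,0],0]]' 40; python3 - <<'E'
from h import *
np.set_printoptions(precision=4,suppress=True)
t,r=tool();T=np.array([.506,-.240,.2])
print(t,r.as_matrix(), r.inv().apply(T-t)*1000, manip.state()['joint_positions'])
# block corners from top1
import cv2
p=manip.read_camera('top');s=290/800
for u,v in [(128,262),(123,100),(268,90),(278,250)]: print(atz(p,(110+u*s-.5,140+v*s-.5),.06))
print('plate');
for u,v in [(145,262),(145,72),(236,67),(240,260)]: print(atz(p,(110+u*s-.5,140+v*s-.5),.064))
E
```

```text
t: 3.1
ee_pos: [0.4161, -0.0626, 0.2102]
orientation: [0.707, -0.707, 0.021, -0.022]
wrist_force: [1.8, 1.1, 0.3]
finger_gap: 0.0853
[ 0.4161 -0.0626  0.2102] [[ 0.9981  0.001   0.061 ]
 [-0.061  -0.      0.9981]
 [ 0.001  -1.      0.0001]] [ 100.5188   10.2753 -171.6345] [-0.1493  0.058  -0.2887  1.2231  0.0001 -0.0883]
[0.4107 0.2657 0.06  ]
[0.5803 0.2875 0.06  ]
[0.5963 0.1373 0.06  ]
[0.4282 0.1151 0.06  ]
plate
[0.4107 0.2474 0.064 ]
[0.6103 0.2663 0.064 ]
[0.6189 0.1718 0.064 ]
[0.416  0.1519 0.064 ]
```

```bash
python3 -m handwheel '[[[100,10,-172],[0,0,0],0],[[100,10,-172],[0,0,0],0],[[100,10,-172],[0,0,0],0],[[100,10,-172],[0,0,0],0],[[100,10,-172],[0,0,0],0],[[100,10,-172],[0,0,0],0]]'; python3 - <<'E'
from h import *
np.set_printoptions(precision=4,suppress=True)
print(tool()[0])
p=shot('wrist','w1.png')
a=manip.place_of(p,'thermometer');b=manip.place_of(p,'lens');m=manip.masks_of(p,'thermometer')
for k in a: print(k['score'],k['uv'],atz(p,k['uv'],.003))
for k in b: print(k['score'],k['uv'],atz(p,k['uv'],.019))
for k in m[:1]:
    print(k['score'],k['bbox']); ys,xs=np.nonzero(k['pixels']); P=np.array([atz(p,(u,v),.033)[:2] for u,v in zip(xs[::7],ys[::7])]); rc=cv2.minAreaRect(P.astype(np.float32)); print(rc)
print(manip.state()['t'])
E
```

```text
t: 3.9
ee_pos: [0.5045, -0.2369, 0.2004]
orientation: [0.707, -0.707, 0.021, -0.021]
wrist_force: [-0.4, 0.3, -0.8]
finger_gap: 0.0857
[ 0.5045 -0.2369  0.2004]
0.85 [268.6, 182.2] [ 0.5039 -0.2469  0.003 ]
0.66 [282.6, 185.0] [ 0.5076 -0.2331  0.003 ]
0.93 [273.1, 261.0] [ 0.5827 -0.2472  0.019 ]
0.91 [248.6, 102.4, 291.8, 263.5]
((0.5030798316001892, -0.24271970987319946), (0.035974953323602676, 0.14761647582054138), 87.28247833251953)
4.1
```

View pics/w1.png

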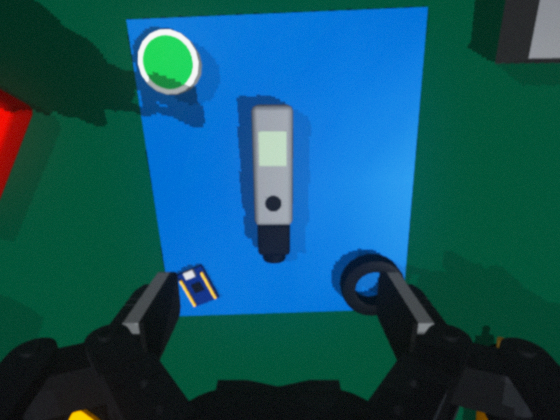

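```bash
python3 -m handwheel '[[[1,50,-5],[0,-0.8,0],0],[[1,110,-5],[0,-0.8,0],0],[[1,150,-5],[0,-0.8,0],0],[[1,150,-5],[0,-0.8,0],0],[[1,150,-5],[0,-0.8,0],0]]'; python3 - <<'E'
from h import *
np.set_printoptions(precision=4,suppress=True)
t,r=tool();print(t,r.as_matrix()); print(r.inv().apply(np.array([.505,-.2435,.015])-t)*1000)
E
```

```text
t: 4.72
ee_pos: [0.5065, -0.2433, 0.052]
orientation: [-0.707, 0.707, -0.016, 0.017]
wrist_force: [-0.4, -0.0, 0.9]
finger_gap: 0.0856
[ 0.5065 -0.2433  0.052 ] [[ 0.9989  0.0019  0.0463]
 [-0.0463 -0.0009  0.9989]
 [ 0.0019 -1.     -0.0008]]
[-1.5283 36.9517 -0.1986]
```

```bash
python3 -m handwheel '[[[-1,36,0],[0,0,0],0],[[-1,36,0],[0,0,0],0],[[-1,36,0],[0,0,0],0.4],[[-1,36,0],[0,0,0],0.8],[[-1,36,0],[0,0,0],1],[[-1,36,0],[0,0,0],1],[[-1,36,0],[0,0,0],1],[[-1,36,0],[0,0,0],1]]' 50; python3 - <<'E'
from h import *
np.set_printoptions(precision=4,suppress=True)
t,r=tool();print(t); 
E
```

```text
t: 5.72
ee_pos: [0.5052, -0.2434, 0.0152]
orientation: [-0.707, 0.707, -0.016, 0.017]
wrist_force: [-1.8, 1.0, 10.5]
finger_gap: 0.0355
[ 0.5052 -0.2434  0.0152]
```

```bash
python3 -m handwheel '[[[0,-40,0],[0,0,0],1],[[0,-90,0],[0,0,0],1],[[10,-110,40],[0,-10,0],1],[[20,-110,80],[0,-20,0],1],[[30,-110,120],[0,-30,0],1],[[40,-110,160],[0,-40,0],1],[[50,-110,200],[0,-50,0],1],[[60,-110,240],[0,-60,0],1],[[65,-110,275],[0,-70,0],1],[[65,-110,283],[0,-80,0],1]]'; python3 - <<'E'
from h import *
np.set_printoptions(precision=4,suppress=True)
t,r=tool();print(t,r.as_matrix()); 
M=r.as_matrix(); print(np.arctan2(M[1,0],M[0,0]))
p=shot('top','t2.png')
for k in manip.place_of(p,'lens'): print(k)
E
```

```text
t: 6.98
ee_pos: [0.583, 0.0387, 0.1243]
orientation: [0.55, -0.55, -0.444, 0.444]
wrist_force: [-0.5, 0.4, -1.2]
finger_gap: 0.0351
[0.583  0.0387 0.1243] [[ 0.2116  0.0003 -0.9774]
 [ 0.9774  0.0003  0.2116]
 [ 0.0003 -1.     -0.0002]]
1.3575937019879052
{'uv': [302.8, 174.3], 'score': 0.6}
```

View pics/t2.png

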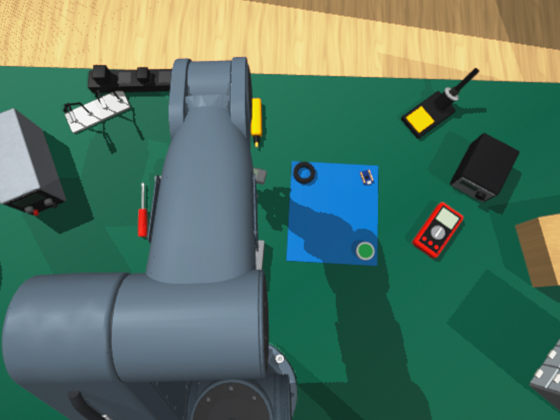

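```bash
python3 -m handwheel '[[[0,15,0],[0,-9,0],1],[[0,30,0],[0,-18,0],1],[[0,38,0],[0,-18,0],1],[[0,38,0],[0,-18,0],1],[[0,38,0],[0,-18,0],1]]'; python3 - <<'E'
from h import *
np.set_printoptions(precision=4,suppress=True)
t,r=tool();M=r.as_matrix(); print(t,np.arctan2(M[1,0],M[0,0]),M)
for n in ['scene','wrist']:
    p=shot(n,n+'3.png')
    for k,z in dict(lens=.091,transformer=.091,supply=.06,heatsink=.102,line=.064).items():
        for q in manip.place_of(p,k)[:2]: print(n,k,round(q['score'],2),np.round(q['uv']),atz(p,q['uv'],z))
E
```

```text
t: 7.7
ee_pos: [0.583, 0.0364, 0.0867]
orientation: [-0.477, 0.477, 0.522, -0.522]
wrist_force: [0.3, -0.4, -0.3]
finger_gap: 0.0351
[0.583  0.0364 0.0867] 1.660538692621749 [[-0.0896  0.0008 -0.996 ]
 [ 0.996   0.0001 -0.0896]
 [-0.     -1.     -0.0008]]
scene lens 0.58 [304. 277.] [0.5801 0.1179 0.091 ]
scene transformer 0.89 [464. 273.] [0.2792 0.4183 0.091 ]
scene transformer 0.7 [337. 299.] [0.5687 0.2197 0.091 ]
scene supply 0.94 [344. 286.] [0.5148 0.2049 0.06  ]
scene supply 0.79 [448. 266.] [0.2684 0.3782 0.06  ]
scene heatsink 0.94 [358. 266.] [0.4617 0.2036 0.102 ]
scene heatsink 0.68 [436. 244.] [0.2603 0.3195 0.102 ]
scene line 0.86 [450. 266.] [0.2694 0.3809 0.064 ]
scene line 0.85 [346. 286.] [0.5134 0.2082 0.064 ]
```

View pics/scene3.png

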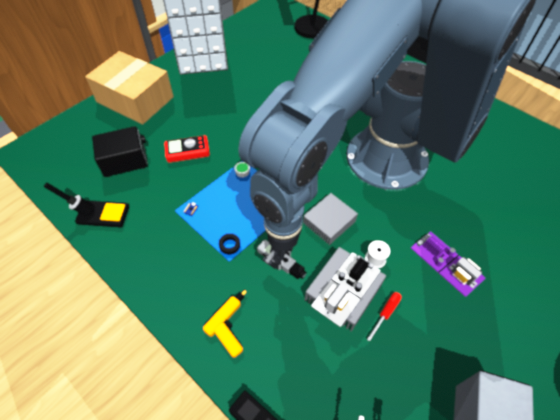

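View pics/wrist3.png

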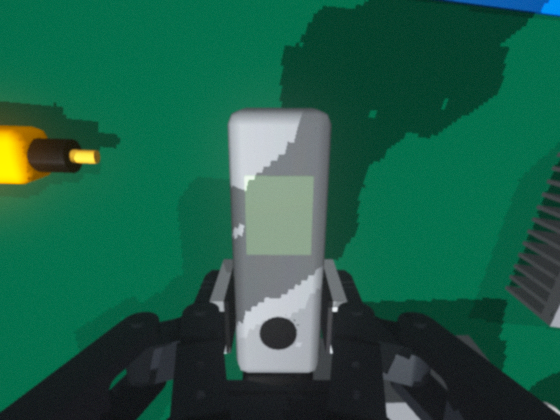

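```bash
python3 -m handwheel '[[[0,0,0],[0,0,0],1],[[0,0,0],[0,0,0],1],[[0,0,0],[0,0,0],1],[[0,0,0],[0,0,0],1],[[0,0,0],[0,0,0],1]]'; python3 - <<'E'
from h import *
np.set_printoptions(precision=4,suppress=True)
t,r=tool();M=r.as_matrix(); p=manip.read_camera('wrist')
d=M[:,0]; s=np.cross([0,0,1],d); o=t.copy(); o[2]=.0745
for dz in (.030,):
  for tilt in (-5,0,5):
    print(tilt,[np.round(proj(p,o+d*x+s*y+np.array([0,0,dz-x*np.sin(np.radians(tilt))]))) for x in (-.075,.035) for y in (-.018,.018)])
p=manip.read_camera('scene'); im=p['pixels'][220:340,220:380]; cv2.imwrite('pics/s4.png',cv2.resize(im,(800,600),interpolation=cv2.INTER_CUBIC)[:,:,::-1])
for X in (o+d*.075+[0,0,.016],[.567,.216,.091]): print((proj(p,X)-[220,220])*5)
E
```

```text
t: 8.93
ee_pos: [0.5827, 0.0366, 0.086]
orientation: [0.476, -0.476, -0.523, 0.523]
wrist_force: [1.2, 0.2, -0.5]
finger_gap: 0.035
-5 [array([224., 111.]), array([328., 111.]), array([233., 387.]), array([320., 387.])]
0 [array([221., 112.]), array([331., 112.]), array([234., 381.]), array([319., 381.])]
5 [array([217., 113.]), array([334., 113.]), array([235., 375.]), array([318., 376.])]
[418.3813 274.0333]
[583.3512 389.0347]
```

View pics/s4.png

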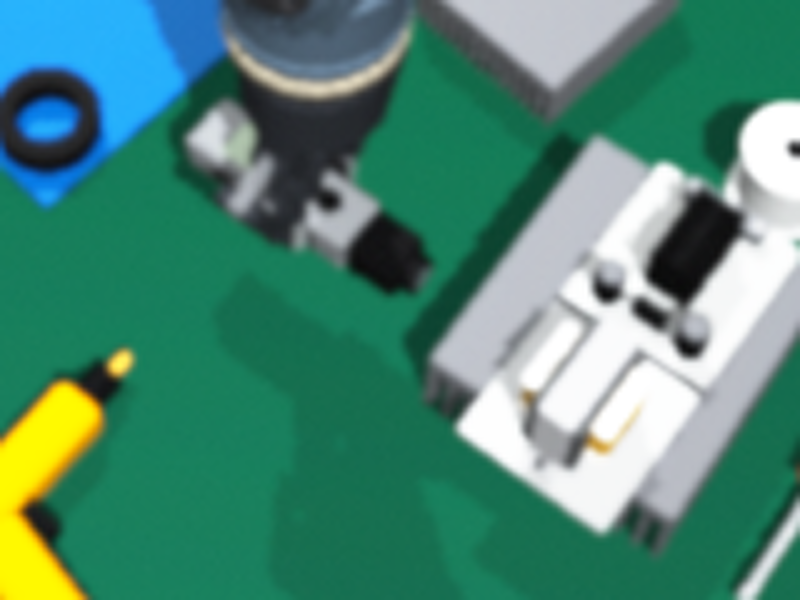

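```bash
python3 -m handwheel '[[[0,0,0],[0,0,0],1],[[0,0,0],[0,0,0],1],[[0,0,0],[0,0,0],1],[[0,0,0],[0,0,0],1],[[0,0,0],[0,0,0],1],[[0,0,0],[0,0,0],1],[[0,0,0],[0,0,0],1],[[0,0,0],[0,0,0],1]]'; python3 -m handwheel '[[[-40,-30,0],[0,10,0],1],[[-80,-40,0],[0,20,0],1],[[-120,-40,0],[0,30,0],1],[[-160,-40,20],[0,40,0],1],[[-200,-40,40],[0,50,0],1],[[-240,-40,60],[0,60,0],1],[[-272,-40,70],[0,70,0],1],[[-272,-40,103],[0,80,0],1],[[-272,-40,103],[0,90,0],1],[[-272,-40,103],[0,98,0],1]]';  python3 - <<'E'
from h import *
np.set_printoptions(precision=4,suppress=True)
t,r=tool();M=r.as_matrix(); print(t,np.arctan2(M[1,0],M[0,0])); print(r.inv().apply(np.array([.505,-.2435,.0165])-t)*1000)
E
```

```text
t: 10.02
ee_pos: [0.5827, 0.0366, 0.086]
orientation: [-0.476, 0.476, 0.523, -0.523]
wrist_force: [0.0, 0.0, -0.6]
finger_gap: 0.0356
t: 11.28
ee_pos: [0.5051, -0.2441, 0.1262]
orientation: [-0.707, 0.707, -0.018, 0.019]
wrist_force: [-0.2, -0.4, -0.8]
finger_gap: 0.0347
[ 0.5051 -0.2441  0.1262] -0.05246092665091559
[ -0.1164 109.7061   0.5598]
```

```bash
python3 -m handwheel '[[[0,40,0],[0,0,0],1],[[0,80,0],[0,0,0],1],[[0,100,0],[0,0,0],1],[[0,108,0],[0,0,0],1],[[0,111,0],[0,0,0],1],[[0,111,0],[0,0,0],1],[[0,111,0],[0,0,0],1]]'; python3 -m handwheel '[[[0,0,0],[0,0,0],0.7],[[0,0,0],[0,0,0],0.4],[[0,0,0],[0,0,0],0.1],[[0,0,0],[0,0,0],0],[[0,0,0],[0,0,0],0],[[0,0,0],[0,0,0],0],[[0,-30,0],[0,0,0],0],[[0,-90,0],[0,0,0],0],[[0,-150,0],[0,0,0],0],[[0,-160,0],[0,0,0],0]]'; python3 - <<'E'
from h import *
np.set_printoptions(precision=4,suppress=True)
t,r=tool();M=r.as_matrix(); print(t,np.arctan2(M[1,0],M[0,0])); p=shot('wrist','w5.png')
for k in manip.place_of(p,'thermometer'):print(k['score'],atz(p,k['uv'],.003))
E
```

```text
t: 12.15
ee_pos: [0.5059, -0.244, 0.0158]
orientation: [-0.707, 0.707, -0.016, 0.017]
wrist_force: [-0.3, 0.5, -0.9]
finger_gap: 0.0347
t: 13.4
ee_pos: [0.507, -0.2446, 0.1793]
orientation: [-0.706, 0.708, -0.015, 0.019]
wrist_force: [1.2, 0.3, -0.1]
finger_gap: 0.0857
[ 0.507  -0.2446  0.1793] -0.04668454960491579
0.83 [ 0.5036 -0.2462  0.003 ]
```

View pics/w5.png

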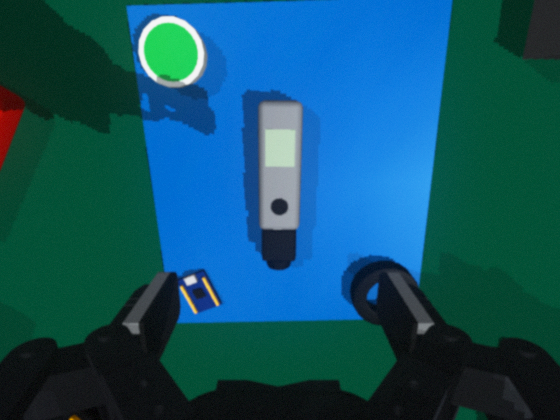

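```bash
python3 -m handwheel '[[[-88,-80,446],[0,-8.4,0],0],[[-88,-80,446],[0,-8.4,0],0],[[-88,-80,446],[0,-8.4,0],0],[[-88,-80,446],[0,-8.4,0],0],[[-88,-80,446],[0,-8.4,0],0],[[-88,-80,446],[0,-8.4,0],0],[[-88,-80,446],[0,-8.4,0],0],[[-88,-80,446],[0,-8.4,0],0],[[-88,-80,446],[0,-8.4,0],0],[[-88,-80,446],[0,-8.4,0],0]]'; python3 - <<'E'
from h import *
np.set_printoptions(precision=4,suppress=True)
t,r=tool();M=r.as_matrix(); print(t,np.arctan2(M[1,0],M[0,0])); p=shot('wrist','w6.png')
np.savez('w6.npz',px=p['pixels'],mtx=p['mtx'],T=p['cam_to_world'])
for k,z in dict(transformer=.091,supply=.06,heatsink=.102,line=.064,edge=.06).items():
        for q in manip.place_of(p,k)[:2]: print(k,round(q['score'],2),np.round(q['uv']),atz(p,q['uv'],z))
E
```

```text
t: 14.75
ee_pos: [0.438, 0.2051, 0.2538]
orientation: [-0.706, 0.707, 0.035, -0.036]
wrist_force: [-0.3, 0.1, 1.1]
finger_gap: 0.0855
[0.438  0.2051 0.2538] 0.09982403525553027
transformer 0.74 [272. 320.] [0.5727 0.2114 0.091 ]
heatsink 0.84 [274. 220.] [0.4612 0.2034 0.102 ]
line 0.76 [273. 264.] [0.5238 0.2076 0.064 ]
line 0.65 [370. 224.] [0.4696 0.3006 0.064 ]
edge 0.87 [ 98. 132.] [0.4058 0.0303 0.06  ]
```

View pics/w6.png

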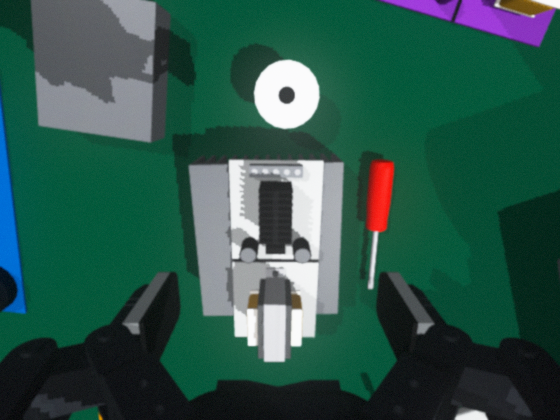

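```bash
python3 - <<'E'
import cv2,numpy as np
a=np.load('w6.npz')['px'][150:350,180:360]
c=cv2.resize(a,None,fx=4.4,fy=3,interpolation=cv2.INTER_CUBIC)
c=cv2.resize(a,None,fx=3,fy=3,interpolation=cv2.INTER_CUBIC); c=cv2.convertScaleAbs(c,alpha=1.3,beta=20)
cv2.imwrite('pics/c6.png',c[:,:,::-1])
E
```

```text
(no output)
```

View pics/c6.png

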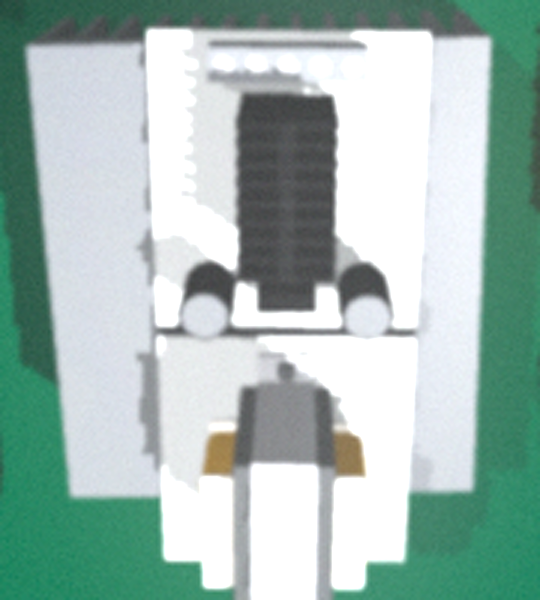

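```bash
cat > m.py <<'E'
from h import *
np.set_printoptions(precision=4,suppress=True)
def run(p,s,off,B,P,L):
    f=lambda c,z: atz(p,(off[0]+c[0]/s-.33,off[1]+c[1]/s-.33),z)[:2]
    b=np.array([f(c,.06) for c in B]); q=np.array([f(c,.064) for c in P]); l=np.array([f(c,.064) for c in L])
    print('block',b); print('sizes',np.linalg.norm(b[1]-b[0]),np.linalg.norm(b[3]-b[2]),np.linalg.norm(b[2]-b[0]),np.linalg.norm(b[3]-b[1]))
    yaw=lambda v:np.arctan2(v[1],v[0])
    print('block yaws', yaw(b[2]-b[0]),yaw(b[3]-b[1]),yaw(b[3]-b[2])-np.pi/2,yaw(b[1]-b[0])-np.pi/2,'edge mid',(b[2]+b[3])/2,'centre',b.mean(0))
    if len(q): print('plate',q,'sizes',np.linalg.norm(q[1]-q[0]),np.linalg.norm(q[3]-q[2]),np.linalg.norm(q[2]-q[0]),'yaws',yaw(q[2]-q[0]),yaw(q[3]-q[1]),yaw(q[1]-q[0])-np.pi/2,yaw(q[3]-q[2])-np.pi/2,'c',q.mean(0))
    print('line',l,l.mean(0),yaw(l[1]-l[0])-np.pi/2,np.linalg.norm(l[1]-l[0]))
    e=(b[2]+b[3])/2; y=yaw(b[3]-b[2])-np.pi/2; d=l.mean(0)-e
    R2=np.array([[np.cos(y),np.sin(y)],[-np.sin(y),np.cos(y)]]); print('line in edge frame (edge yaw)',R2@d, 'ends',[R2@(x-e) for x in l])
E
python3 - <<'E'
from m import *
a=np.load('w6.npz'); p=dict(mtx=a['mtx'],cam_to_world=a['T'])
run(p,3,(180,150),[(27,45),(491,38),(71,497),(473,490)],[(147,30),(432,32),(162,560),(408,560)],[(158,332),(417,332)])
E
```

```text
block [[0.428  0.1163]
 [0.4109 0.265 ]
 [0.5971 0.1361]
 [0.5791 0.285 ]]
sizes 0.14967477199342685 0.1499898626256086 0.17023753732003477 0.1693796173321285
block yaws 0.11631178029692253 0.11816540204430444 0.12048407191706789 0.11475900400933714 edge mid [0.5881 0.2106] centre [0.5038 0.2006]
plate [[0.4186 0.1552]
 [0.4102 0.2453]
 [0.6186 0.1719]
 [0.6093 0.2642]] sizes 0.09049842432760692 0.09276818732198458 0.20065873093714268 yaws 0.08364012325058844 0.09494658955169973 0.09251140033235417 0.10031842928113122 c [0.5142 0.2091]
line [[0.5239 0.1648]
 [0.5149 0.2548]] [0.5194 0.2098] 0.09995772838861328 0.0903636503590012
line in edge frame (edge yaw) [-0.0683  0.0075] ends [array([-0.0692, -0.0377]), array([-0.0674,  0.0527])]
```

```bash
python3 -m handwheel '[[[21,40,-3],[0,0.3,0],0],[[21,90,-3],[0,0.3,0],0],[[21,125,-3],[0,0.3,0],0],[[21,125,-3],[0,0.3,0],0],[[21,125,-3],[0,0.3,0],0],[[21,125,-3],[0,0.3,0],0]]'; python3 - <<'E'
from h import *
np.set_printoptions(precision=4,suppress=True)
t,r=tool();M=r.as_matrix(); print(t,np.arctan2(M[1,0],M[0,0]),M); p=shot('wrist','w7.png')
print(r.inv().apply(np.array([.4595,.2039,.0755])-t)*1000)
for z in(.102,): print([np.round(proj(p,np.array([.4595,.2039,z])+np.array([a*.995-b*.095,a*.095+b*.995,0]))) for a in(-.025,.025) for b in (-.015,.015)])
E
```

```text
t: 15.8
ee_pos: [0.4604, 0.2053, 0.1317]
orientation: [0.707, -0.706, -0.034, 0.033]
wrist_force: [0.1, 0.5, 0.1]
finger_gap: 0.0854
[0.4604 0.2053 0.1317] 0.09463553000166168 [[ 0.9955  0.0024 -0.0945]
 [ 0.0945  0.001   0.9955]
 [ 0.0025 -1.      0.0008]]
[-1.1972 56.1907 -1.352 ]
[array([247., 209.]), array([306., 209.]), array([250., 296.]), array([304., 296.])]
```

View pics/w7.png

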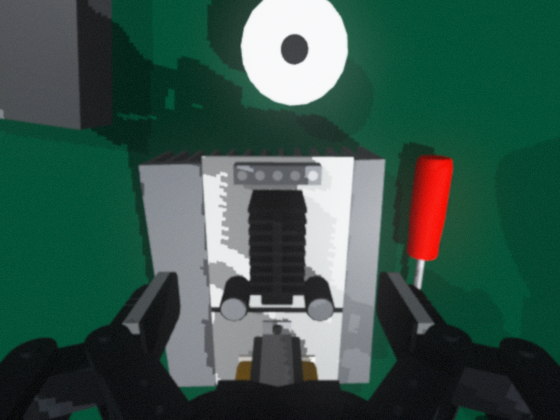

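```bash
python3 -m handwheel '[[[-1,25,-1],[0,0,0],0],[[-1,50,-1],[0,0,0],0],[[-1,56,-1],[0,0,0],0],[[-1,56,-1],[0,0,0],0],[[-1,56,-1],[0,0,0],0.3],[[-1,56,-1],[0,0,0],0.6],[[-1,56,-1],[0,0,0],1],[[-1,56,-1],[0,0,0],1],[[-1,56,-1],[0,0,0],1],[[-1,56,-1],[0,0,0],1]]' 80; python3 - <<'E'
from h import *
np.set_printoptions(precision=4,suppress=True)
t,r=tool();M=r.as_matrix(); print(t,np.arctan2(M[1,0],M[0,0]),M); p=shot('wrist','w8.png'); s=manip.state(); print(s['wrist_force'],s['torque'],s['finger_gap'])
E
```

```text
t: 17.1
ee_pos: [0.4589, 0.204, 0.0746]
orientation: [0.706, -0.706, -0.034, 0.033]
wrist_force: [-1.2, -0.2, 6.7]
finger_gap: 0.0293
[0.4589 0.204  0.0746] 0.094736741846751 [[ 0.9955  0.0008 -0.0946]
 [ 0.0946  0.0003  0.9955]
 [ 0.0008 -1.      0.0003]]
[-1.967   0.5385  6.5378] [-0.1301  0.2267 -0.0724] 0.028883477544638367
```

View pics/w8.png

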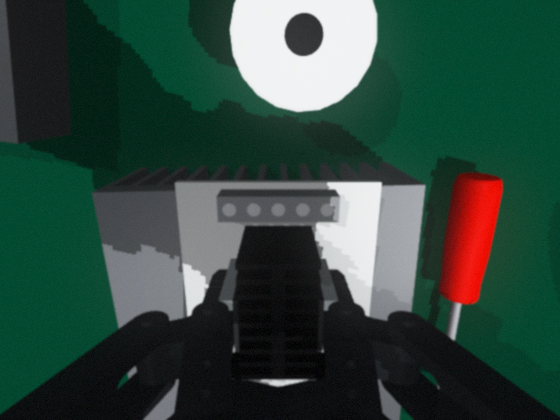

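```bash
python3 -m handwheel '[[[2,0.5,0],[0,0,0],1],[[6,0.5,0.1],[0,-0.2,0],1],[[11,0.5,0.3],[0,-0.4,0],1],[[16,0.5,0.4],[0,-0.6,0],1],[[21,0.5,0.5],[0,-0.8,0],1],[[26,0.5,0.6],[0,-1,0],1],[[31,0.5,0.7],[0,-1.2,0],1],[[36,0.5,0.9],[0,-1.3,0],1],[[40,0.5,1],[0,-1.3,0],1],[[40,0.5,1],[0,-1.3,0],1]]'; python3 - <<'E'
from h import *
np.set_printoptions(precision=4,suppress=True)
t,r=tool();M=r.as_matrix(); print(t,np.arctan2(M[1,0],M[0,0]),M); p=shot('scene','s9.png'); s=manip.state(); print(s['wrist_force'],s['torque'],s['finger_gap'])
im=p['pixels'][220:340,260:420]; cv2.imwrite('pics/s9.png',cv2.resize(im,(800,600),interpolation=cv2.INTER_CUBIC)[:,:,::-1])
E
```

```text
t: 18.4
ee_pos: [0.4978, 0.2088, 0.0746]
orientation: [0.706, -0.706, -0.041, 0.042]
wrist_force: [-12.6, -2.3, 21.7]
finger_gap: 0.0292
[0.4978 0.2088 0.0746] 0.11759611507076115 [[ 0.9931 -0.0005 -0.1173]
 [ 0.1173  0.0006  0.9931]
 [-0.0005 -1.      0.0006]]
[-11.5432  -1.6477  21.8089] [-0.3632  2.1312  0.0276] 0.029051831733188344
```

View pics/s9.png

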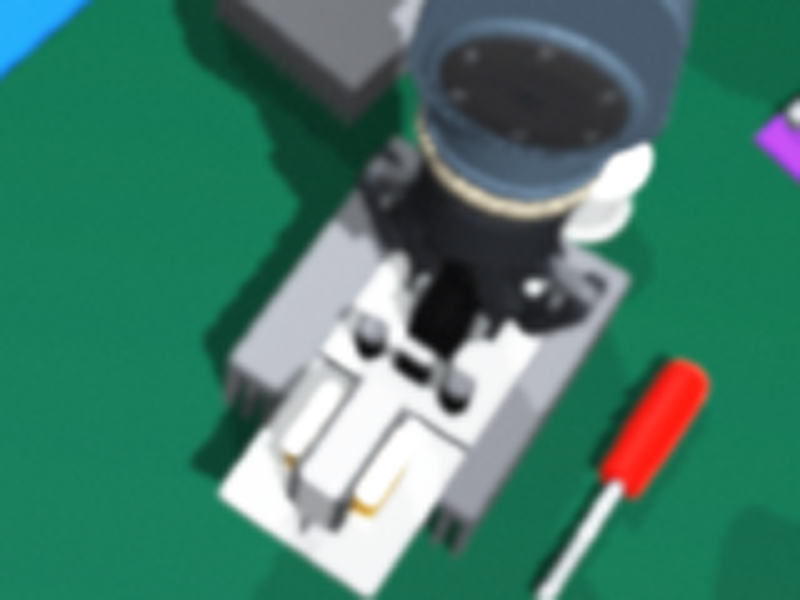

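```bash
python3 -m handwheel '[[[3,0,0],[0,0,0],1],[[8,0,0],[0,0,0],1],[[13,0,0],[0,0,0],1],[[18,0,0],[0,0,0],1],[[23,0,0],[0,0,0],1],[[27,0,0],[0,0,0],1],[[28,0,0],[0,0,0],1],[[28,0,0],[0,0,0],1],[[28,0,0],[0,0,0],1]]'; python3 - <<'E'
from h import *
np.set_printoptions(precision=4,suppress=True)
t,r=tool();M=r.as_matrix(); print(t,np.arctan2(M[1,0],M[0,0]),M); s=manip.state(); print(s['wrist_force'],s['torque'],s['finger_gap'])
for n in('scene','wrist','top'):
    p=shot(n,n+'10.png'); np.savez(n+'10.npz',px=p['pixels'],mtx=p['mtx'],T=p['cam_to_world'])
    if n=='scene':
        im=p['pixels'][240:330,270:390]; cv2.imwrite('pics/s10.png',cv2.resize(im,(800,600),interpolation=cv2.INTER_CUBIC)[:,:,::-1])
        e=np.array([.5881,.2106]);
        for w in (-.07,0,.07): print((proj(p,[e[0]-.118*w,e[1]+.993*w,.06])-[270,240])*6.667)
E
```

```text
t: 19.58
ee_pos: [0.5252, 0.212, 0.0745]
orientation: [0.706, -0.706, -0.041, 0.042]
wrist_force: [-13.9, -1.1, 21.8]
finger_gap: 0.0296
[0.5252 0.212  0.0745] 0.11776000267377017 [[ 0.9931 -0.0009 -0.1175]
 [ 0.1175  0.0005  0.9931]
 [-0.0008 -1.      0.0006]]
[-13.8718  -1.0756  21.8026] [-0.362   2.4694 -0.0472] 0.029596320662933828
[242.8435 345.7974]
[390.7527 444.4451]
[545.247  547.4848]
```

View pics/s10.png

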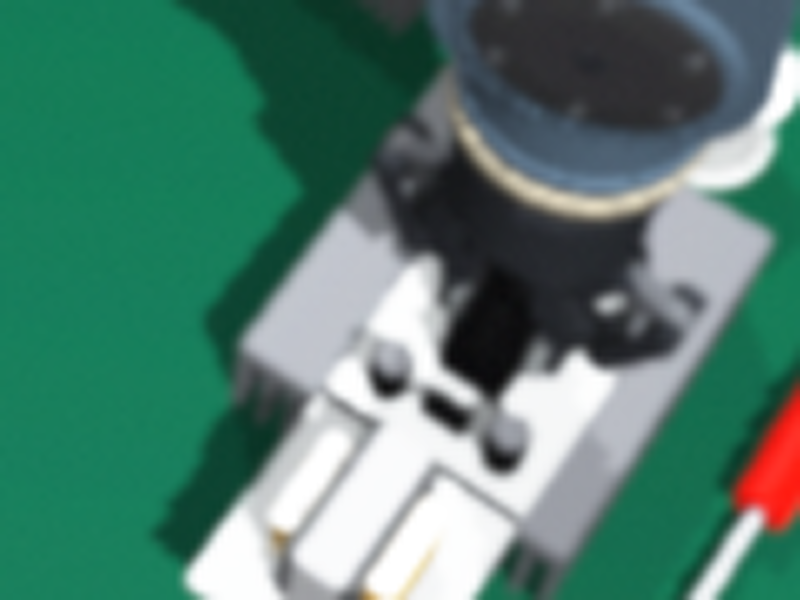

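View pics/wrist10.png

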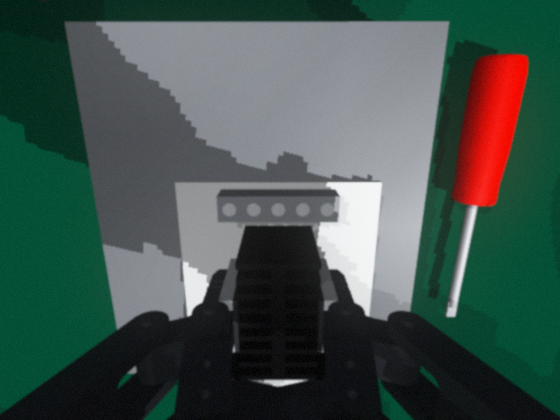

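View pics/top10.png

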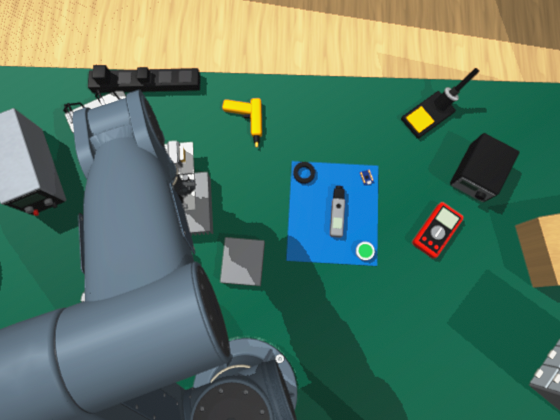

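```bash
python3 - <<'E'
from m import *
a=np.load('wrist10.npz'); p=dict(mtx=a['mtx'],cam_to_world=a['T'])
b=[atz(p,c,.06)[:2] for c in[(66,22),(448,22)]]; q=[atz(p,c,.064)[:2] for c in[(176,182),(381,182)]]
n=b[1]-b[0]; w=np.linalg.norm(n); n/=w; x=np.array([n[1],-n[0]]); print(w,np.linalg.norm(q[1]-q[0]),[x@(k-b[0]) for k in q],'want 65; yaw diff',np.arctan2(*(q[1]-q[0])[::-1])-np.arctan2(n[1],n[0]))
a=np.load('scene10.npz'); p=dict(mtx=a['mtx'],cam_to_world=a['T'])
f=lambda c,z: atz(p,(270+c[0]/6.667-.4,240+c[1]/6.667-.4),z)[:2]
b=[f((240,350),.06),f((555,562),.06)]; l=[f((328,392),.064),f((517,520),.064)]
n=b[1]-b[0]; w=np.linalg.norm(n); n/=w; x=np.array([n[1],-n[0]]); print(b,l,w,np.linalg.norm(l[1]-l[0]),[x@(k-b[0]) for k in l])
g=a['px'][270:330,300:360]; cv2.imwrite('pics/s11.png',cv2.resize(g,(600,600),interpolation=cv2.INTER_CUBIC)[:,:,::-1])
E
```

```text
0.1487938514511415 0.0891091283770963 [np.float64(0.06289431501031395), np.float64(0.06290118701865441)] want 65; yaw diff -7.711901656359821e-05
[array([0.5984, 0.1399]), array([0.5817, 0.2849])] [array([0.5895, 0.1779]), array([0.58  , 0.2646])] 0.14597322309105445 0.08717591646690874 [np.float64(-0.004475436268463954), np.float64(-0.0040371875247459995)]
```

View pics/s11.png

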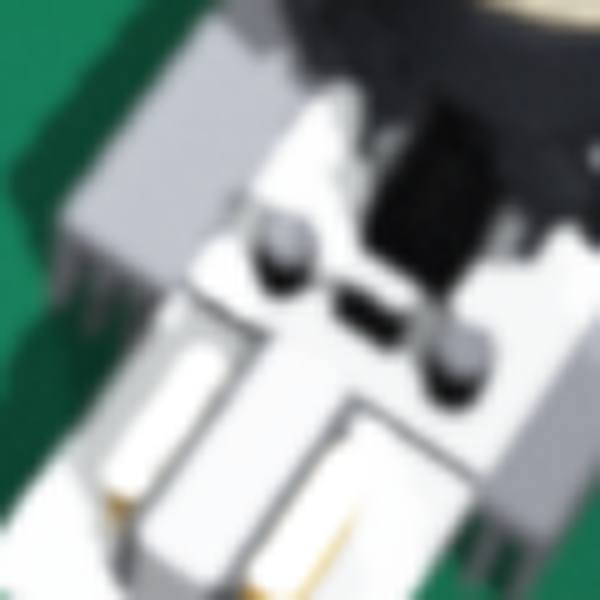

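```bash
python3 -m handwheel '[[[1,0,0],[0,0,0],1],[[2,0,0],[0,0,0],1],[[2.3,0,0],[0,0,0],1],[[2.3,0,0],[0,0,0],1],[[2.3,0,0],[0,0,0],1],[[2.3,0,0],[0,0,0],1]]'; python3 - <<'E'
from m import *
t,r=tool();M=r.as_matrix(); print(t,np.arctan2(M[1,0],M[0,0]),M); s=manip.state(); print(s['wrist_force'],s['torque'],s['finger_gap'])
for n in('scene','wrist'):
    p=shot(n,n+'12.png'); np.savez(n+'12.npz',px=p['pixels'],mtx=p['mtx'],T=p['cam_to_world'])
    g=p['pixels'][260:340,290:370] if n=='scene' else p['pixels'][0:240,40:480]; k=600/80 if n=='scene' else 1.8
    cv2.imwrite('pics/%s13.png'%n,cv2.resize(g,None,fx=k,fy=k,interpolation=cv2.INTER_CUBIC)[:,:,::-1])
E
```

```text
t: 20.48
ee_pos: [0.5273, 0.2122, 0.0746]
orientation: [0.706, -0.706, -0.041, 0.042]
wrist_force: [-15.3, -2.0, 23.0]
finger_gap: 0.0292
[0.5273 0.2122 0.0746] 0.11777100535450481 [[ 0.9931 -0.0012 -0.1175]
 [ 0.1175  0.0004  0.9931]
 [-0.0011 -1.      0.0006]]
[-15.3137  -2.0157  22.9654] [-0.3918  2.6921 -0.0289] 0.029242265691001468
```

View pics/scene13.png

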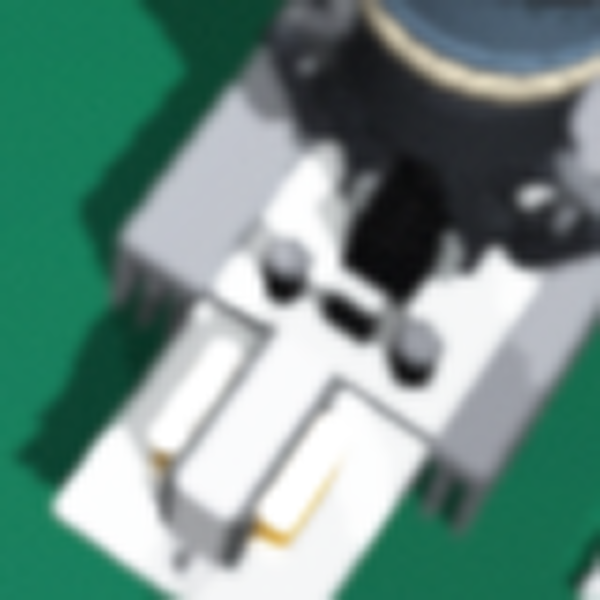

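View pics/wrist13.png

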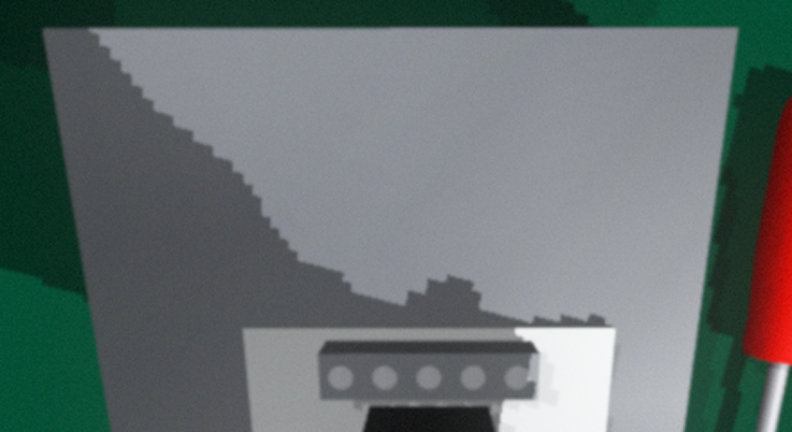

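```bash
python3 - <<'E'
from m import *
a=np.load('wrist12.npz'); p=dict(mtx=a['mtx'],cam_to_world=a['T'])
g=lambda c:(40+c[0]/1.8-.2,c[1]/1.8-.2)
b=[atz(p,g(c),.06)[:2] for c in[(43,28),(739,27)]]; q=[atz(p,g(c),.064)[:2] for c in[(243,328),(615,328)]]
n=b[1]-b[0]; w=np.linalg.norm(n); n/=w; x=np.array([n[1],-n[0]]); print(w,np.linalg.norm(q[1]-q[0]),[x@(k-b[0]) for k in q],[n@(k-b[0])-.075 for k in q])
a=np.load('scene12.npz'); p=dict(mtx=a['mtx'],cam_to_world=a['T'])
f=lambda c,z: atz(p,(290+c[0]/7.5-.43,260+c[1]/7.5-.43),z)[:2]
b=[f((120,240),.06),f((478,482),.06)]; l=[f((205,292),.064),f((432,447),.064)]; q=[f((52,510),.064)]
n=b[1]-b[0]; w=np.linalg.norm(n); n/=w; x=np.array([n[1],-n[0]]); print(w,np.linalg.norm(l[1]-l[0]),[x@(k-b[0]) for k in l],[x@(k-b[0]) for k in q])
E
```

```text
0.14981886602064584 0.0898430869424027 [np.float64(0.0652635280159964), np.float64(0.06538537525264335)] [np.float64(-0.03689455402966234), np.float64(0.0529484502867064)]
0.1477440732056372 0.09323777720625188 [np.float64(-0.00012236997345544537), np.float64(0.00039790165364775136)] [np.float64(0.09630178579411533)]
```

```bash
python3 -c "
from cell import manip
s=manip.state();print(s['t'],s['joint_velocities'],s['finger_gap'],s['wrist_force']);print(manip.job_done())"
```

```text
20.575 [-4.30828604e-04 -7.35532671e-05 -1.41380923e-03  5.83697617e-04
 -2.67244056e-04 -3.59863799e-04] 0.029182328825026957 [-15.3659892   -1.27190862  24.01806327]
the job is handed in; nothing more can be done
None
```

I measured the transformer, put the thermometer back on the mat, and slid the supply out until its marker line lay over the block's far edge. The job is handed in at about 20.6 s, with the arm still holding the plate down. `job_done()` reports no verdict, so these results are my own checks.

- **Thermometer:** I held it aimed at the middle of the transformer from about 10 cm for over 2 s. The lens-to-centre offset worked out at about 2 mm or less. I then laid it back where it had been and let go; the wrist picture, and later the top one, showed it lying on the mat.
- **Slide:** I pinched the heat sink and slid the supply about 69 mm along the block's axis, turning it 1.3° to square it with the edge.
- **Final position:** In the last pictures the line is within 0.5 mm of the far edge and parallel to within about 0.4°. Its middle is about 8 mm to the side of the edge's middle. The tool stayed vertical to about 0.1°. The gripper pushes down with about 23 N and is still closed on the 29 mm wide heat sink at 80 N.
- **Disagreement:** Before the last 2 mm correction, the wrist view, the scene view and the arm's own travel disagreed by up to about 2.5 mm on how far short the line was. They agreed to within 1 mm afterwards.
- **Bystanders:** None of the bystanders in view looked moved. I judged that by eye and did not measure it.

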